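# Tip the wooden blanks into the tote

## Task

First move the spray can that stands between the grey tote and the tipping tray out of the way and stand it upright on the steel drip plate, then bring the tote square up against the tipper's front stop bar, under the spout. Then tip the tray until all five wooden blanks have slid into the tote, and lower the tray gently back down level on its stand; neither fling it up nor let it drop, and leave the other things on the bench where they are.

Things in the scene. Friction and masses are not known exactly. Their poses are not given: they have to be found in the camera images.
- tray (a joint): Tilt of the tipping tray, rad: 0 = level on its stand, grows as its rear end rises, stop at 1.2. Level hinge along the x axis of tipper, at tipper y = 20 mm, 145 mm above the bench. No catch: from any angle its own weight drops it back to 0 if not held (light hinge damping only). Loaded it weighs about 1 kg; 5 to 10 N at its bar tips it.
- tipper: Fixed dark steel stand of the tray, 225 mm wide (x), 200 mm long (y). Origin on the bench below the middle of its front edge; +y points from the spout to the rear of the tray, the tray pours towards -y. Hinge cheeks 155 mm high at x = +-106 mm, y = 5 to 50 mm; front stop bar with its face at y = 5 mm, 30 to 70 mm above the bench.
- spout (a point): Middle of the open front edge (no lip) of the aluminium tray floor, at rest 145 mm above the bench at tipper y = -12 mm; it turns with the tray. The tray is 155 mm wide inside (x), its floor runs 202 mm back along tipper +y to the rear wall; side and rear walls 45 mm high, 4 mm thick.
- tray_bar (a point): Middle of the tray's round steel push bar, 16 mm thick and 180 mm long along the tipper's x axis, on two uprights fixed to the tray's sides: at rest it hangs over the tray, 60 mm behind and 130 mm above the hinge (275 mm above the bench). It turns with the tray: pushing it towards the spout side (tipper -y) tips the tray.
- dock (a point): Point on the bench under the centre of the tote when it is in its place: on the tipper's centre line, in front of the spout, with the tote's 200 mm wide end wall against the front stop bar. Axes as tipper. The lowest the spout comes while tipping is 110 mm above the bench.
- tote_c (a point): Grey plastic open tote, 200 mm (its x) x 240 mm (its y) x 95 mm high, walls and floor 6 mm, 0.5 to 0.85 kg, loose on the bench. The point is its centre, half-way up (47.5 mm above its underside); in its place its y axis lies along the tipper's y axis.
- tote: The same tote; origin at the centre of its underside.
- spray_can_c (a point): Spray can standing between the tote and the tipper: upright cylinder 52 mm diameter, 152 mm tall with its white cap (straight body up to 125 mm, cap 32 mm diameter), 0.25 kg. The point is on its axis, 80 mm above its underside.
- drip_top (a point): Centre of the top face of the bare square steel drip plate, 110 x 110 mm, 6 mm thick, fixed flat on the bench.
- cone: Bare wood blank, cone-shaped turning 54 mm diameter at the foot, 64 mm tall, 50 to 140 g, loose in the tray. Origin at its centre.
- hex_a: Bare wood blank, six-sided prism 47 mm across flats, 60 mm tall, 50 to 140 g, loose in the tray. Origin at its centre.
- hex_b: Bare wood blank, six-sided prism 47 mm across flats, 60 mm tall, 50 to 140 g, loose in the tray. Origin at its centre.
- block_a: Bare wood blank, block 75 x 45 x 45 mm, 50 to 140 g, loose in the tray. Origin at its centre.
- block_b: Bare wood blank, block 90 x 40 x 40 mm, 50 to 140 g, loose in the tray. Origin at its centre.
- spare_can_c (a point): Bystander: second spray can of the same size, at the far left; the point is on its axis 80 mm up.
- paint_tin: Bystander: steel paint tin, 84 mm diameter, 100 mm tall; origin under its centre.
- varnish_jar: Bystander: amber glass jar, 64 mm diameter, 85 mm tall; origin under its centre.
- glue_bottle: Bystander: white bottle, 56 mm diameter, 150 mm tall; origin under its centre.
- mallet: Bystander: mallet lying on the bench, handle along its x axis; origin under its middle.
- driver: Bystander: screwdriver lying on the bench, along its x axis; origin under its middle.
- spray_can: The same spray can; origin at the centre of its underside.
Not all that is in view belongs to the job. Leave any orange or yellow look-alike of the spray_can alone. What is shaped like the hex_a but blue is not meant.

How it is judged:
By the outcome, as a careful person would: the job done as asked, in the order asked, and still so for the second after the job is handed in, with the robot touching nothing.
It also fails if it takes over 72 s, if anything falls off the work surface, if the arm or the gripper's body presses on something with over 40 N, if the wrist force passes 120 N, or if a joint passes its speed limit or range.

## Robot

A 6-joint arm with a two-finger parallel gripper is mounted at the origin on the work surface. World frame = base frame: x ahead of the robot, y to its left, z up, the work surface at z = 0. Lengths are in m, angles in rad, forces in N, time in s.
With the tool pointing down it reaches from about 0.3 to 0.875 m from the base axis. Payload 4.2 kg.
Tool frame: the origin (TCP) lies on the mounting face of the last link; the fingertips stand 173 mm ahead of it and the grasp point (between the pads) lies 155 mm ahead of it; x points along the fingers, y is the direction in which the jaws open and shut, and the axes are right-handed (so a half turn about x gives the same grasp; the last joint's range is limited). The gripper opens to 85 mm and grips with 20 to 120 N. Pads are 22 mm wide; open, the fingers measure 114 mm over their backs; the gripper's body (76 mm by 85 mm) begins 54 mm behind the grasp point. The pads swing forward as they close: fully open they stand 13 mm farther back than shut.
Start: joints at [-1.279, 0.32, 1.565, -0, 1.257, -0.02], TCP at [0.176, -0.547, 0.405] pointing down, gripper open.
Joint ranges: [-3.11, 3.11], [-0.84, 2.01], [0.21, 2.61], [-1.34, 4.49], [0.05, 2.63], [-2.56, 2.56]. Speed limits (rad/s): [2.57, 2.57, 3.14, 3.14, 3.14, 3.14].

## Interface

Orientations are given as a unit quaternion [w, x, y, z].
In Python, from workcell import telemetry, vision, job gives the robot as it stands. The module is installed in compiled form; this text tells all that it offers.
- The arm moves only by the shell command python3 -m pendant 'ROWS' [FORCE]. ROWS is JSON, one flat list of numbers, 5 for each row, row after row: the closure in counts, from 0 (fully open) to 255 (shut), then the shift along the tool's x, y, z as a fraction of full scale, then the turn about the tool's x as a fraction of full scale. A call has 1 to 10 rows; each row is the pose to reach, as a shift and turn from the pose commanded when the call began, along the tool's axes at that moment, turning the shorter way round; what a row does not reach only later rows make up. Full scale, the value 1, is 1 m for a shift and 180 degrees for a turn. A row lasts 1/12 s, in which the tool goes at most 41.7 mm and 7.16 degrees, less where a joint would pass 70% of its speed; a pose out of reach is approached as far as the arm can. A call with a number of a shift or a turn outside -1 to 1 is refused whole. A call with a gripper value outside its range is refused whole. The fingers move at their own pace and stop on an object; FORCE is the grip in N (left out, the last holds). Time passes only in rows, so rows that repeat a pose let the fingers close. It gives the time, the measured TCP pose, the force and the opening at its end, in the units of the state.
- telemetry.get_state(): the state, without advancing time (a new reading comes with each control period).
- vision.snapshot(name): name is "side" or "top" or "wrist"; returns the picture (384x512x3 uint8, red, green, blue); there is no depth.
- vision.camera_info(name): a dict with "intrinsics" (3x3 intrinsics, pixels), "R" (3x3) and "t" (3): a world point X has camera coordinates R X + t; the wrist camera has in their place "hand_eye" (4x4, takes a point from camera to tool coordinates, whose origin is the TCP and whose axes are the tool frame's). Camera axes: x right, y down, z forward; pixel columns grow to the right and rows downward; lengths in m; the calibration is good to about 2 mm. A picture is of the moment at which its call begins: read the wrist's pose just before it. camera_info takes no time and is no camera call.
- job.close_job(): hands the job in, once; it reports no verdict.
The state is a dict: "time": time; "q": joint angles; "qd": joint speeds; "joint_efforts": joint torques, N m; "tcp_pos": TCP position; "orientation": TCP orientation; "contact_force": force on the tool from outside, world axes, zero at the start; "wrist_torque": the same for the moment, N m; "gripper_width": finger opening in m.
Only numpy, scipy, OpenCV 4.12 (cv2) and the standard library are available. Lean on these libraries where they do the work, as an engineer would, in place of code of your own. Each camera call takes 0.05 s, during which the arm holds its last target.

## Working session

There is one attempt and no reset: what is moved stays moved. The work goes in short steps, Python scripts to look and compute and a shell command to move; the robot and the scene stay as the last step left them, time stands still between calls to the robot, and variables do not carry over. Pictures are saved under pics/ and viewed, and the job is handed in when it is done.

```bash
mkdir -p pics; ls; python3 - <<'E'
from workcell import telemetry, vision, job
import cv2, json
s=telemetry.get_state(); print(s)
for n in ("side","top"):
    im=vision.snapshot(n); cv2.imwrite(f"pics/{n}0.png",im[:,:,::-1])
    ci=vision.camera_info(n); print(n,ci)
im=vision.snapshot("wrist"); cv2.imwrite("pics/wrist0.png",im[:,:,::-1]); print(vision.camera_info("wrist"))
E
```

```text
pics
{'time': 0.0, 'q': array([-1.27901081e+00,  3.20284575e-01,  1.56570771e+00, -1.15866305e-06,
        1.25740156e+00, -1.99966101e-02]), 'qd': array([-0.00019181, -0.00079753, -0.00157476, -0.00052923,  0.00150105,
       -0.00028732]), 'joint_efforts': array([-2.51751226e-03, -4.15526962e+01, -2.34169167e+01, -2.90559738e-04,
        8.36249557e-03,  2.33783476e-05]), 'tcp_pos': array([ 0.1763347 , -0.54710425,  0.40387506]), 'orientation': array([-0.10915488, -0.69844514, -0.11041667,  0.69861846]), 'contact_force': array([-4.19855921e-04,  5.28487107e-01, -4.98893912e-01]), 'wrist_torque': array([-0.01064685,  0.02560998, -0.03750756]), 'gripper_width': 0.08516302414945566}
side {'intrinsics': array([[499.97378677,   0.        , 254.49199065],
       [  0.        , 499.97378677, 195.17565784],
       [  0.        ,   0.        ,   1.        ]]), 'R': array([[-0.9390576 , -0.34299751, -0.02288103],
       [-0.14996971,  0.46866054, -0.87055522],
       [ 0.3093217 , -0.81407003, -0.49153848]]), 't': array([0.53841297, 0.25183738, 1.61521202])}
top {'intrinsics': array([[461.00
[... 168 characters left out ...]
0.9998601 ,  0.00725165],
       [-0.99550901,  0.01432866, -0.0935762 ],
       [ 0.0934592 , -0.00862955, -0.99558571]]), 't': array([-0.02081926,  0.58081747,  1.45879716])}
{'intrinsics': array([[267.63754335,   0.        , 256.46541507],
       [  0.        , 267.63754335, 188.84305132],
       [  0.        ,   0.        ,   1.        ]]), 'hand_eye': array([[ 1.08054010e-07, -3.09753048e-01,  9.50817043e-01,
         3.12851646e-02],
       [ 9.99999976e-01,  2.07448262e-04,  6.74679506e-05,
         6.84138936e-04],
       [-2.18143746e-04,  9.50817021e-01,  3.09753040e-01,
        -7.92868117e-02],
       [ 0.00000000e+00,  0.00000000e+00,  0.00000000e+00,
         1.00000000e+00]])}
```

View pics/top0.png

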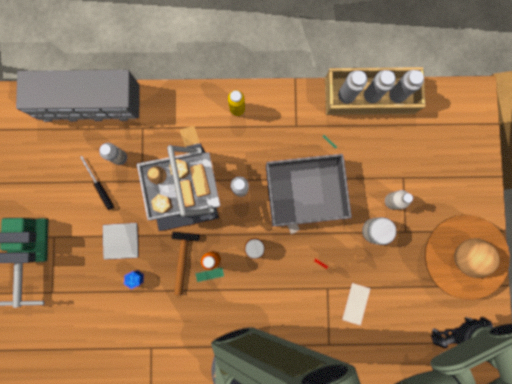

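View pics/side0.png

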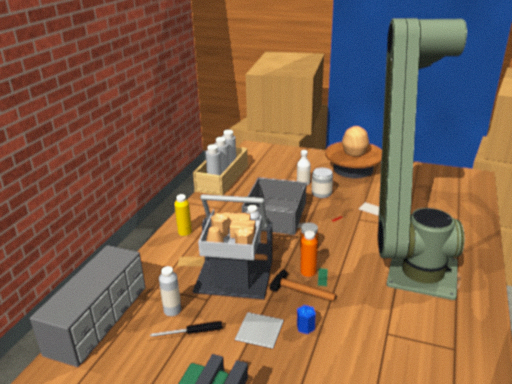

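View pics/wrist0.png

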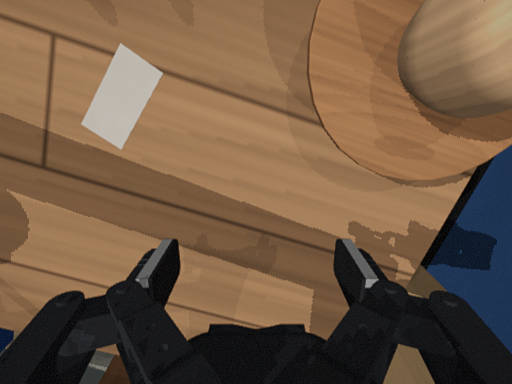

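```bash
cat > h.py <<'E'
import numpy as np, cv2
from workcell import telemetry, vision, job
def ray(n,u,v,z):
    c=vision.camera_info(n); K,R,t=c["intrinsics"],c["R"],c["t"]
    C=-R.T@t; d=R.T@np.linalg.inv(K)@np.array([u,v,1.])
    return C+d*(z-C[2])/d[2]
def proj(n,X):
    c=vision.camera_info(n); p=c["intrinsics"]@(c["R"]@np.array(X,float)+c["t"]); return p[:2]/p[2]
def rot():
    s=telemetry.get_state(); w,x,y,z=s["orientation"]
    from scipy.spatial.transform import Rotation as Ro
    return s, Ro.from_quat([x,y,z,w]).as_matrix()
def to_tool(d):  # world delta -> tool fractions
    s,R=rot(); return R.T@np.array(d)
E
python3 - <<'E'
import cv2
im=cv2.imread('pics/top0.png')
c=im[130:275,90:270]; cv2.imwrite('pics/c1.png',cv2.resize(c,None,fx=4.4,fy=4.1,interpolation=cv2.INTER_CUBIC))
c=im[140:240,220:360]; cv2.imwrite('pics/c2.png',cv2.resize(c,None,fx=5,fy=5,interpolation=cv2.INTER_CUBIC))
c=cv2.imread('pics/side0.png')[160:360,130:350]; cv2.imwrite('pics/c3.png',cv2.resize(c,None,fx=3,fy=3,interpolation=cv2.INTER_CUBIC))
from h import *
s,R=rot();print(R)
for n in ("top","side"): print(n, -vision.camera_info(n)["R"].T@vision.camera_info(n)["t"])
E
```

```text
[[-3.68303227e-04  3.06778439e-01 -9.51780885e-01]
 [ 1.23718380e-03 -9.51780082e-01 -3.06778659e-01]
 [-9.99999167e-01 -1.29051546e-03 -2.89976397e-05]]
top [ 0.4415572  -0.01654993  1.50685927]
side [0.04374863 1.38154376 1.02549664]
```

View pics/c1.png

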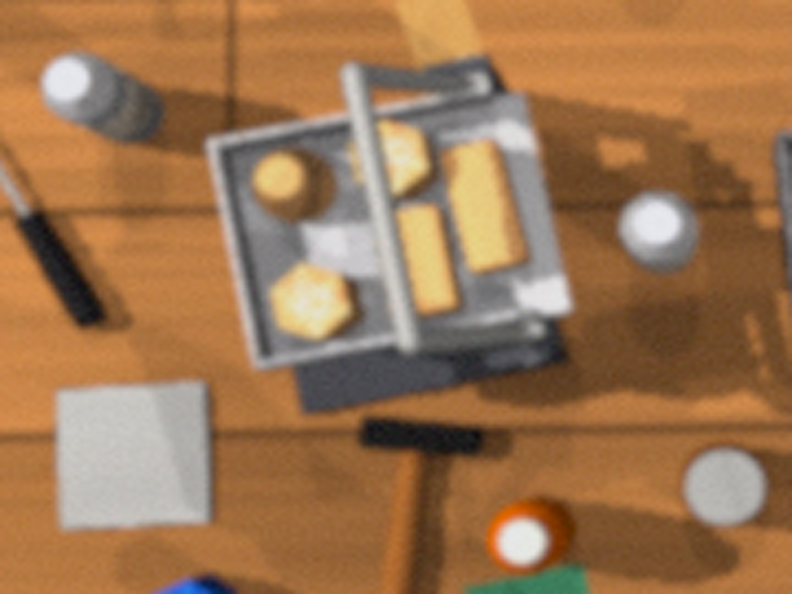

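View pics/c2.png

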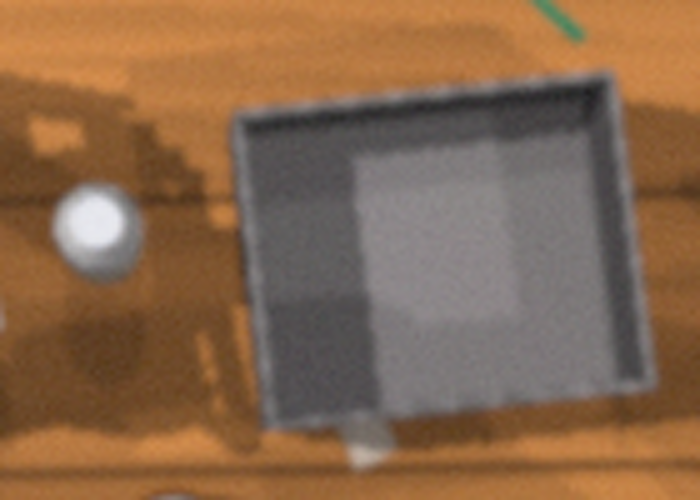

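View pics/c3.png

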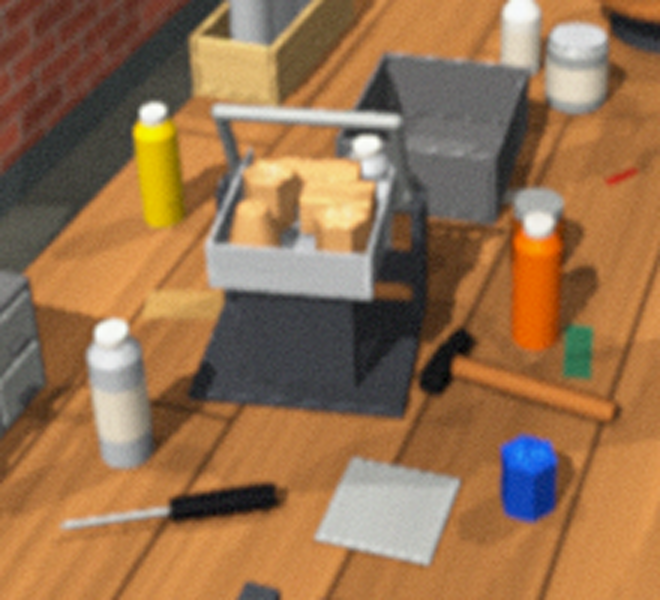

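```bash
python3 - <<'E'
from h import *
np.set_printoptions(precision=4,suppress=True)
a=lambda x,y:(90+x/4.4,130+y/4.1); b=lambda x,y:(220+x/5,140+y/5)
def P(l,z):
    r=np.array([ray("top",u,v,z) for u,v in l]); return r[:,:2]
print("can",P([b(95,221),a(658,223)],.152))
t=P([b(234,112),b(612,74),b(655,388),b(266,430)],.095); print("tote",t,t.mean(0)); 
for i in range(4): d=t[(i+1)%4]-t[i]; print(np.linalg.norm(d),np.degrees(np.arctan2(d[1],d[0])))
t=P([a(207,138),a(258,368),a(572,310),a(527,95)],.19);print("tray",t,t.mean(0))
for i in range(4): d=t[(i+1)%4]-t[i]; print(np.linalg.norm(d),np.degrees(np.arctan2(d[1],d[0])))
t=P([a(350,70),a(405,348)],.275);d=t[1]-t[0];print("bar",t,t.mean(0),np.linalg.norm(d),np.degrees(np.arctan2(d[1],d[0])))
t=P([a(57,390),a(207,380),a(211,523),a(62,530)],.006);print("drip",t,t.mean(0))
for i in range(4): d=t[(i+1)%4]-t[i]; print(np.linalg.norm(d),np.degrees(np.arctan2(d[1],d[0])))
# tipper base plate near corners z~0
print("bystanders: orange,varnish", P([(208,262)],.152),P([(255,248)],.085),"yellow",P([(236,97)],.152),"spare",P([a(70,80)],.152))
print("side cap", ray("side",130+368/3,160+145/3,.152))
print("side drip", np.mean([ray("side",130+x/3,160+y/3,.006) for x,y in [(355,460),(459,480),(424,563),(317,540)]],0))
E
```

```text
can [[0.5774 0.018 ]
 [0.5768 0.0164]]
tote [[ 0.6496 -0.0673]
 [ 0.6701 -0.3021]
 [ 0.4754 -0.3221]
 [ 0.4534 -0.0834]] [ 0.5621 -0.1937]
0.23575298669451658 -85.01107613648823
0.19570702215224628 -174.14316883908793
0.23974141483245706 95.27635340553032
0.1968898964075733 4.69181130349933
tray [[0.6372 0.3096]
 [0.4756 0.2753]
 [0.5129 0.072 ]
 [0.6648 0.1003]] [0.5726 0.1893]
0.1651856071182794 -168.00559913776578
0.20664149175675176 -79.60264102856777
0.15452199599797845 10.549547165250969
0.21110107699379255 97.51916314938352
bar [[0.6686 0.2013]
 [0.4851 0.1676]] [0.5768 0.1845] 0.18657371723377453 -169.60165470023892
drip [[0.4652 0.4636]
 [0.4715 0.3535]
 [0.3595 0.3496]
 [0.3557 0.4582]] [0.413  0.4062]
0.11024850667589005 -86.76206561673403
0.11204580620972263 -178.00492801878363
0.10868052504983666 91.97845615707753
0.10963380652183788 2.800989460771459
bystanders: orange,varnish [[0.3516 0.1107]] [[ 0.3872 -0.0269]] yellow [[0.8409 0.0239]] spare [[0.6865 0.4116]]
side cap [0.5682 0.0222 0.152 ]
side drip [0.4079 0.4108 0.006 ]
```

```bash
cat >> h.py <<'E'
def plan(x,y,z,jaw=None):
    s,R=rot(); d=R.T@(np.array([x,y,z])-s["tcp_pos"])
    ja=np.degrees(np.arctan2(R[1,1],R[0,1])); o=""
    if jaw is not None:
        e=(jaw-ja+90)%180-90; o=" turn %.4f"%(-e/180)
    print("d",np.round(d,4),"jaw %.2f"%ja,o,"t=%.2f"%s["time"],"tcp",np.round(s["tcp_pos"],4),"w %.4f"%s["gripper_width"],"F",np.round(s["contact_force"],1))
def snap(n,f):
    im=vision.snapshot(n); cv2.imwrite(f"pics/{f}.png",im[:,:,::-1]); return im
def wray(u,v,z):
    s,R=rot(); c=vision.camera_info("wrist"); H=c["hand_eye"]; 
    C=s["tcp_pos"]+R@H[:3,3]; d=R@H[:3,:3]@np.linalg.inv(c["intrinsics"])@np.array([u,v,1.])
    return C+d*(z-C[2])/d[2]
def wproj(X):
    s,R=rot(); c=vision.camera_info("wrist"); H=c["hand_eye"]
    p=H[:3,:3].T@(R.T@(np.array(X)-s["tcp_pos"])-H[:3,3]); q=c["intrinsics"]@p; return q[:2]/q[2]
E
python3 -c "
from h import *
plan(.50,-.10,.41,-79.6)"
```

```text
d [-0.0055 -0.3263 -0.4452] jaw -72.13  turn 0.0415 t=0.15 tcp [ 0.1764 -0.5472  0.4041] w 0.0857 F [-0.2  0.5  0. ]
```

```bash
python3 -c "
from h import *
plan(.60,-.02,.43,-79.6)"
```

```text
d [-0.0254 -0.3718 -0.5649] jaw -72.13  turn 0.0415 t=0.15 tcp [ 0.1764 -0.5472  0.4041] w 0.0857 F [-0.2  0.5  0. ]
```

```bash
python3 -m pendant '[0,-0.025,-0.372,-0.565,0.0415, 0,-0.025,-0.372,-0.565,0.0415, 0,-0.025,-0.372,-0.565,0.0415, 0,-0.025,-0.372,-0.565,0.0415, 0,-0.025,-0.372,-0.565,0.0415, 0,-0.025,-0.372,-0.565,0.0415, 0,-0.025,-0.372,-0.565,0.0415, 0,-0.025,-0.372,-0.565,0.0415, 0,-0.025,-0.372,-0.565,0.0415, 0,-0.025,-0.372,-0.565,0.0415]' 30; python3 -c "
from h import *
plan(.60,-.02,.43,-79.6)"
```

```text
time: 0.98
tcp_pos: [0.4374, -0.2214, 0.4201]
orientation: [-0.064, -0.704, -0.064, 0.704]
contact_force: [0.8, -1.1, 0.6]
gripper_width: 0.0855
d [-0.01   -0.1688 -0.1963] jaw -79.61  turn -0.0000 t=0.98 tcp [ 0.4374 -0.2214  0.4201] w 0.0855 F [ 0.8 -1.1  0.6]
```

```bash
python3 -m pendant '[0,-0.01,-0.169,-0.196,0, 0,-0.01,-0.169,-0.196,0, 0,-0.01,-0.169,-0.196,0, 0,-0.01,-0.169,-0.196,0, 0,-0.01,-0.169,-0.196,0, 0,-0.01,-0.169,-0.196,0, 0,-0.01,-0.169,-0.196,0, 0,-0.01,-0.169,-0.196,0]'; python3 -c "
from h import *
snap('wrist','w1');plan(.577,.017,.262)
print(wproj([.577,.017,.152]),wproj([.5768,.1845,.275]))"
```

```text
time: 1.65
tcp_pos: [0.6003, -0.0195, 0.4291]
orientation: [-0.065, -0.704, -0.066, 0.704]
contact_force: [0.4, -1.3, -0.8]
gripper_width: 0.0853
d [ 0.1672 -0.0415  0.0145] jaw -79.48  t=1.70 tcp [ 0.5992 -0.021   0.4292] w 0.0851 F [-1.  -0.2  0.8]
[213.45384738 201.96777594] [-149.49714934  232.67854391]
```

View pics/w1.png

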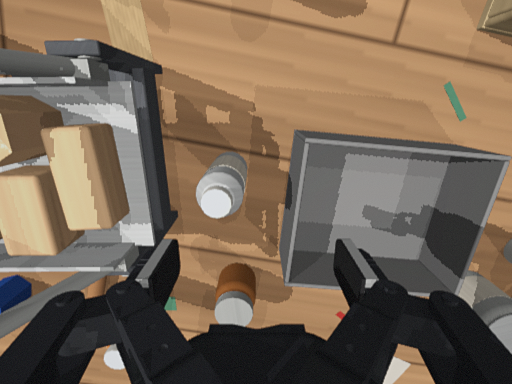

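```bash
python3 -c "
from h import *
print('can',wray(216,202,.152))
for p in [(299,131),(508,157),(284,288)]: print('tote',wray(*p,.095))
o=np.array([.591,.106]);xh=np.array([.984,.181]);yh=np.array([-.181,.984])
for x,y,z in [(106,5,155),(-106,5,155),(80,-12,145),(-80,-12,145),(100,5,70),(-100,5,70),(0,-12,145)]:
    print((x,y,z),wproj([*(o+xh*x/1e3+yh*y/1e3),z/1e3]))
plan(*wray(216,202,.152)[:2],.262)
"
python3 - <<'E'
import cv2
im=cv2.imread('pics/w1.png')
cv2.imwrite('pics/w1c.png',cv2.resize(im[30:290,0:250],None,fx=2.3,fy=2.3,interpolation=cv2.INTER_CUBIC))
E
```

```text
can [0.57742301 0.01453723 0.152     ]
tote [ 0.65484615 -0.05961144  0.095     ]
tote [ 0.67009764 -0.30193264  0.095     ]
tote [ 0.44745262 -0.08802735  0.095     ]
(106, 5, 155) [94.0797971  46.75569482]
(-106, 5, 155) [131.54455667 270.05381019]
(80, -12, 145) [125.54907566  82.02446325]
(-80, -12, 145) [148.17618074 243.5433202 ]
(100, 5, 70) [138.74237127  67.33929121]
(-100, 5, 70) [158.71141334 228.61138038]
(0, -12, 145) [137.94770212 170.529465  ]
d [ 0.1672 -0.039   0.0146] jaw -79.48  t=1.70 tcp [ 0.5992 -0.021   0.4292] w 0.0851 F [-1.  -0.2  0.8]
```

View pics/w1c.png

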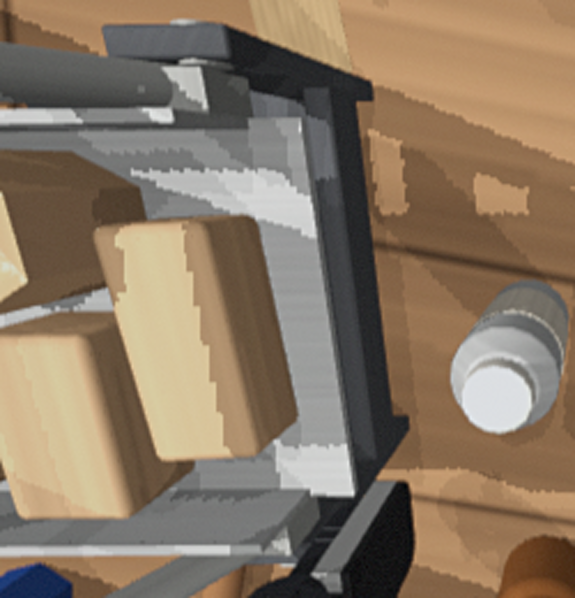

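```bash
python3 -c "
from h import *
a=wray(131.3,81.3,.145)[:2];b=wray(153.9,245.2,.145)[:2];d=a-b
print(a,b,np.linalg.norm(d),np.degrees(np.arctan2(d[1],d[0])),(a+b)/2+.012*np.array([-.181,.984]))
"
```

```text
[0.67341323 0.10372872] [0.51355999 0.0735892 ] 0.1626697509281659 10.677481278409243 [0.59131461 0.10046696]
```

```bash
python3 -m pendant '[50,0,-0.040,0.0146,0, 50,0,-0.040,0.0146,0, 50,0.03,-0.040,0.0146,0, 50,0.06,-0.040,0.0146,0, 50,0.09,-0.040,0.0146,0, 50,0.12,-0.040,0.0146,0, 50,0.145,-0.040,0.0146,0, 50,0.1672,-0.040,0.0146,0, 50,0.1672,-0.040,0.0146,0, 50,0.1672,-0.040,0.0146,0]' 40; python3 -c "
from h import *
snap('wrist','w2');plan(.577,.0155,.262)"
```

```text
time: 2.53
tcp_pos: [0.5765, 0.0136, 0.2625]
orientation: [-0.064, -0.703, -0.063, 0.705]
contact_force: [0.8, 0.4, 0.5]
gripper_width: 0.0689
d [ 0.0019 -0.0017 -0.0001] jaw -79.68  t=2.58 tcp [0.5772 0.0138 0.2639] w 0.0687 F [0.5 0.2 1. ]
```

View pics/w2.png

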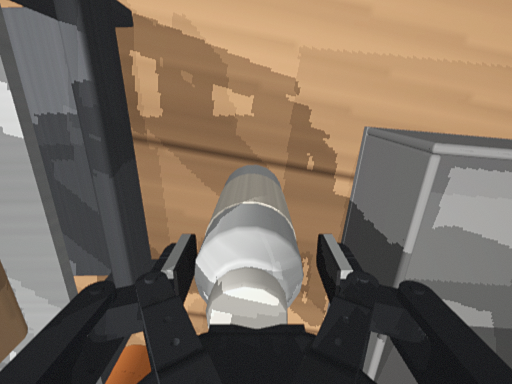

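```bash
python3 -m pendant '[180,0,-0.002,0,0, 180,0,-0.002,0,0, 180,0,-0.002,0,0, 180,0,-0.002,0,0, 180,0,-0.002,0,0, 180,0,-0.002,0,0]' 40; python3 -c "
from h import *
plan(.577,.0155,.41)
plan(.50,.0,.41)"
```

```text
time: 3.08
tcp_pos: [0.5775, 0.017, 0.2652]
orientation: [0.064, 0.706, 0.064, -0.703]
contact_force: [-1.7, 1.0, 7.4]
gripper_width: 0.0509
d [-0.1448  0.0015  0.0002] jaw -79.58  t=3.08 tcp [0.5775 0.017  0.2652] w 0.0509 F [-1.7  1.   7.4]
d [-0.1451  0.0029  0.0787] jaw -79.58  t=3.08 tcp [0.5775 0.017  0.2652] w 0.0509 F [-1.7  1.   7.4]
```

```bash
python3 -m pendant '[180,-0.03,0,0,0, 180,-0.07,0,0,0, 180,-0.11,0,0,0, 180,-0.145,0,0,0, 180,-0.178,0,0,0, 180,-0.178,-0.028,0.037,0, 180,-0.178,-0.056,0.074,0, 180,-0.178,-0.08,0.11,0, 180,-0.178,-0.1,0.14,0, 180,-0.178,-0.114,0.149,0]'; python3 -c "
from h import *
plan(.411,.407,.45)
plan(.411,.407,.272)"
```

```text
time: 3.92
tcp_pos: [0.4051, 0.1024, 0.441]
orientation: [-0.064, -0.703, -0.064, 0.705]
contact_force: [0.5, -0.7, -2.3]
gripper_width: 0.0508
d [-0.0091 -0.2985 -0.0609] jaw -79.58  t=3.92 tcp [0.4051 0.1024 0.441 ] w 0.0508 F [ 0.5 -0.7 -2.3]
d [ 0.1689 -0.2984 -0.0614] jaw -79.58  t=3.92 tcp [0.4051 0.1024 0.441 ] w 0.0508 F [ 0.5 -0.7 -2.3]
```

```bash
python3 -m pendant '[180,0,-0.04,-0.008,0, 180,0,-0.08,-0.016,0, 180,0,-0.12,-0.024,0, 180,0,-0.16,-0.032,0, 180,0,-0.2,-0.041,0, 180,0,-0.24,-0.049,0, 180,0,-0.275,-0.056,0, 180,0,-0.2985,-0.061,0, 180,0,-0.2985,-0.061,0, 180,0,-0.2985,-0.061,0]'; python3 -c "
from h import *
snap('wrist','w3');snap('top','t3');plan(.411,.407,.272)
for p in [(.4652,.4636),(.4715,.3535),(.3595,.3496),(.3557,.4582)]: print(wproj([*p,.006]))"
```

```text
time: 4.75
tcp_pos: [0.4155, 0.4078, 0.4403]
orientation: [-0.065, -0.704, -0.064, 0.704]
contact_force: [-0.2, -0.8, -2.4]
gripper_width: 0.0508
d [ 0.1688 -0.0019  0.0044] jaw -79.60  t=4.85 tcp [0.4158 0.4061 0.4408] w 0.0506 F [-0.1 -0.8 -2.9]
[222.94606279 116.19090924]
[297.61729629 125.80826963]
[284.0757542  196.68769948]
[216.46823609 187.26581792]
```

View pics/w3.png

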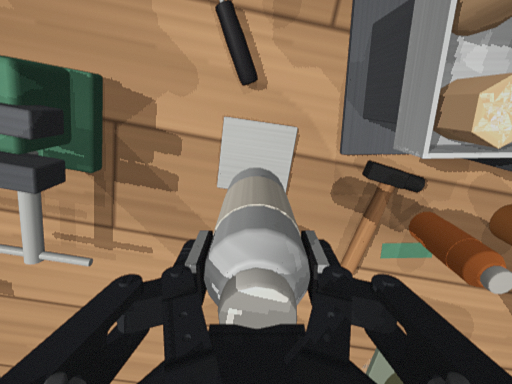

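View pics/t3.png

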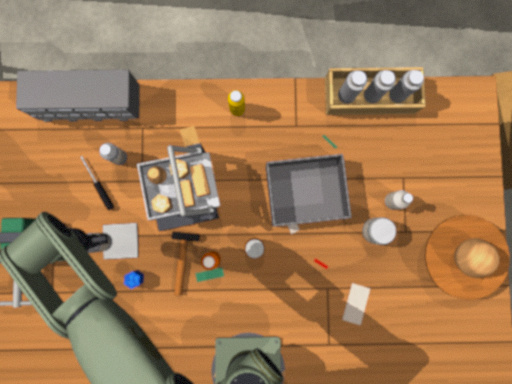

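```bash
python3 -m pendant '[180,0.04,-0.001,0.003,0, 180,0.08,-0.001,0.003,0, 180,0.11,-0.001,0.003,0, 180,0.135,-0.001,0.003,0, 180,0.15,-0.001,0.003,0, 180,0.159,-0.001,0.003,0, 180,0.166,-0.001,0.003,0, 180,0.17,-0.001,0.003,0, 180,0.17,-0.001,0.003,0]'; python3 -c "
from h import *
plan(.411,.407,.272)"
```

```text
time: 5.6
tcp_pos: [0.4133, 0.407, 0.2718]
orientation: [0.064, 0.705, 0.064, -0.704]
contact_force: [-0.4, 1.8, -2.2]
gripper_width: 0.0507
d [-0.0002 -0.0004  0.0023] jaw -79.64  t=5.60 tcp [0.4133 0.407  0.2718] w 0.0507 F [-0.4  1.8 -2.2]
```

```bash
python3 -m pendant '[180,0.002,0,0,0, 180,0.002,0,0,0, 180,0.003,0,0,0, 180,0.003,0,0,0]'; python3 -c "
from h import *
plan(.411,.407,.272)"
```

```text
time: 5.93
tcp_pos: [0.4134, 0.4074, 0.2712]
orientation: [0.063, 0.706, 0.065, -0.703]
contact_force: [-1.3, -2.4, 10.4]
gripper_width: 0.0511
d [-0.0008 -0.      0.0025] jaw -79.59  t=5.93 tcp [0.4134 0.4074 0.2712] w 0.0511 F [-1.3 -2.4 10.4]
```

```bash
python3 -m pendant '[70,-0.002,0,0,0, 60,-0.002,0,0,0, 40,-0.002,0,0,0, 30,-0.002,0,0,0, 30,-0.03,0,0,0, 30,-0.07,0,0,0, 30,-0.11,0,0,0, 30,-0.15,0,0,0, 30,-0.17,0,0,0, 30,-0.17,0,0,0]'; python3 -c "
from h import *
snap('wrist','w4');plan(.42,.1,.44)
print(wproj([.413,.406,.158]))"
```

```text
time: 6.77
tcp_pos: [0.4133, 0.4077, 0.4438]
orientation: [0.062, 0.707, 0.067, -0.701]
contact_force: [-0.4, 0.1, -1.1]
gripper_width: 0.0757
d [-0.0007  0.3036  0.0486] jaw -79.60  t=6.82 tcp [0.413  0.4074 0.4405] w 0.0751 F [-0.2 -0.6 -1.1]
[258.06227025 188.09702148]
```

View pics/w4.png

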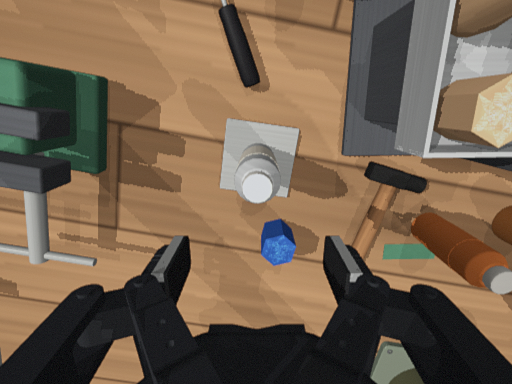

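```bash
python3 -m pendant '[0,0,0.04,0.0065,0, 0,0,0.08,0.013,0, 0,0,0.12,0.02,0, 0,0,0.16,0.026,0, 0,0,0.20,0.033,0, 0,0,0.24,0.04,0, 0,0,0.28,0.046,0, 0,0,0.304,0.049,0, 0,0,0.304,0.049,0]'; python3 -c "
from h import *
plan(.575,-.27,.40,-84.7)"
```

```text
time: 7.57
tcp_pos: [0.4189, 0.0959, 0.4362]
orientation: [-0.063, -0.703, -0.062, 0.706]
contact_force: [1.0, 1.6, -0.9]
gripper_width: 0.085
d [ 0.0367  0.3876 -0.0895] jaw -79.88  turn 0.0268 t=7.57 tcp [0.4189 0.0959 0.4362] w 0.0850 F [ 1.   1.6 -0.9]
```

```bash
python3 -m pendant '[0,0.036,0.388,-0.09,0.027, 0,0.036,0.388,-0.09,0.027, 0,0.036,0.388,-0.09,0.027, 0,0.036,0.388,-0.09,0.027, 0,0.036,0.388,-0.09,0.027, 0,0.036,0.388,-0.09,0.027, 0,0.036,0.388,-0.09,0.027, 0,0.036,0.388,-0.09,0.027, 0,0.036,0.388,-0.09,0.027, 0,0.036,0.388,-0.09,0.027]'; python3 -m pendant '[0,0.001,0.001,-0.001,0, 0,0.001,0.001,-0.001,0, 0,0.001,0.001,-0.001,0]'; python3 -c "
from h import *
snap('wrist','w5');plan(.575,-.27,.40,-84.7)
print(wproj([.573,-.309,.095]))"
```

```text
time: 8.4
tcp_pos: [0.5794, -0.2689, 0.3987]
orientation: [-0.033, -0.705, -0.034, 0.707]
contact_force: [0.6, 0.6, -0.6]
gripper_width: 0.0856
time: 8.65
tcp_pos: [0.5792, -0.2659, 0.3993]
orientation: [-0.034, -0.705, -0.035, 0.707]
contact_force: [0.4, -0.2, 0.7]
gripper_width: 0.0852
d [0.     0.0041 0.0045] jaw -84.40  turn 0.0017 t=8.70 tcp [ 0.5791 -0.2655  0.4   ] w 0.0854 F [-0.3  0.6 -0. ]
[295.93781075 188.88816654]
```

View pics/w5.png

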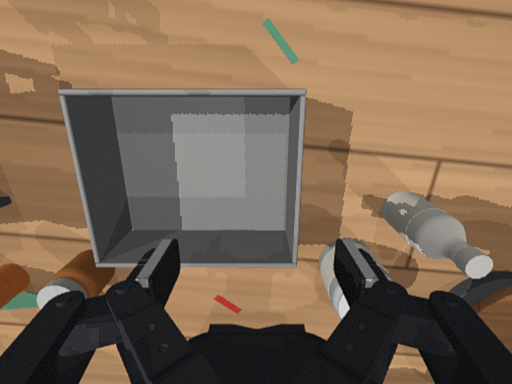

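```bash
python3 -c "
from h import *
P=[wray(*p,.095)[:2] for p in [(306,91),(297,266),(98,267),(60,91)]]
for i in range(4):
  d=P[(i+1)%4]-P[i]; print(P[i],np.linalg.norm(d),np.degrees(np.arctan2(d[1],d[0])))
m=(P[0]+P[1])/2; print(m, np.mean(P,0))
print(wray(268,0,0) )
a=np.radians(95.0); g=m+.003*np.array([np.cos(a),np.sin(a)]);print(g)
plan(*g,.29,-85)
"
```

```text
[ 0.67196711 -0.3044226 ] 0.195311506963219 -174.2236223867799
[ 0.47764733 -0.32407995] 0.23682668691487394 96.00063815869638
[ 0.45288958 -0.0885509 ] 0.19693290268265665 5.682193137846797
[ 0.64885483 -0.06905247] 0.23650216766392512 -84.39179504193491
[ 0.57480722 -0.31425128] [ 0.56283971 -0.19652648]
[ 0.77202191 -0.26029628  0.        ]
[ 0.57454575 -0.31126269]
d [0.11   0.0453 0.0088] jaw -84.40  turn 0.0033 t=8.70 tcp [ 0.5791 -0.2655  0.4   ] w 0.0854 F [-0.3  0.6 -0. ]
```

```bash
python3 -m pendant '[0,0.01,0.035,0.008,0, 0,0.035,0.0455,0.0085,0, 0,0.07,0.0455,0.0085,0, 0,0.105,0.0455,0.0085,0, 0,0.135,0.0455,0.0085,0, 0,0.155,0.0455,0.0085,0, 0,0.165,0.0455,0.0085,0, 0,0.165,0.0455,0.0085,0]' 60; python3 -c "
from h import *
snap('wrist','w6');plan(.5745,-.3113,.235,-84.3)"
```

```text
time: 9.37
tcp_pos: [0.5745, -0.3113, 0.2339]
orientation: [-0.034, -0.705, -0.036, 0.708]
contact_force: [-0.6, 0.4, -0.7]
gripper_width: 0.0853
d [ 0.0009 -0.0007  0.0006] jaw -84.39  turn -0.0005 t=9.42 tcp [ 0.5751 -0.3119  0.2359] w 0.0855 F [-0.2 -0.4 -0.1]
```

View pics/w6.png

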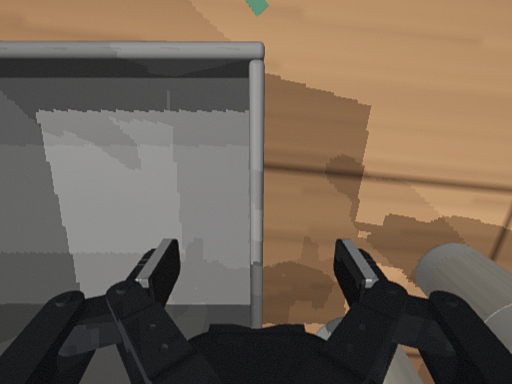

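```bash
python3 -m pendant '[255,0,0,0,0, 255,0,0,0,0, 255,0,0,0,0, 255,0,0,0,0, 255,0,0,0,0, 255,0,0,0,0, 255,0,0,0,0, 255,0,0,0,0]' 60; python3 -c "
from h import *
plan(.5745,-.3113,.235,-84.3)"
```

```text
time: 10.08
tcp_pos: [0.5751, -0.3126, 0.2364]
orientation: [0.034, 0.706, 0.034, -0.706]
contact_force: [-0.9, 4.7, 4.3]
gripper_width: 0.0049
d [ 0.0014 -0.0013  0.0005] jaw -84.48  turn -0.0010 t=10.08 tcp [ 0.5751 -0.3126  0.2364] w 0.0049 F [-0.9  4.7  4.3]
```

```bash
python3 -c "
from h import *
plan(.636,-.1408,.236,-79.5)"
```

```text
d [ 0.0006 -0.1651 -0.0771] jaw -84.48  turn -0.0277 t=10.08 tcp [ 0.5751 -0.3126  0.2364] w 0.0049 F [-0.9  4.7  4.3]
```

```bash
python3 -m pendant '[255,0,-0.010,-0.005,0, 255,0,-0.028,-0.013,-0.003, 255,0,-0.047,-0.022,-0.007, 255,0,-0.066,-0.031,-0.011, 255,0,-0.085,-0.040,-0.015, 255,0,-0.104,-0.049,-0.019, 255,0,-0.123,-0.057,-0.023, 255,0,-0.142,-0.066,-0.0277, 255,0,-0.158,-0.074,-0.0277, 255,0,-0.165,-0.077,-0.0277]'; python3 -c "
from h import *
snap('wrist','w7');snap('top','t7');plan(.636,-.1408,.236,-79.5)"
```

```text
time: 10.92
tcp_pos: [0.6365, -0.1406, 0.2364]
orientation: [0.067, 0.704, 0.065, -0.704]
contact_force: [-1.3, -7.0, 3.5]
gripper_width: 0.0054
d [0.0004 0.0004 0.0006] jaw -79.38  turn 0.0007 t=11.02 tcp [ 0.6365 -0.1403  0.2364] w 0.0055 F [0.2 2.5 5.1]
```

View pics/w7.png

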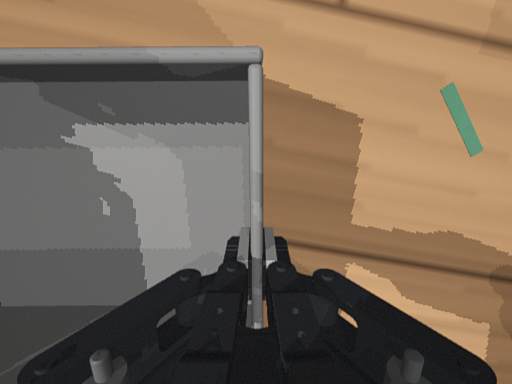

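View pics/t7.png

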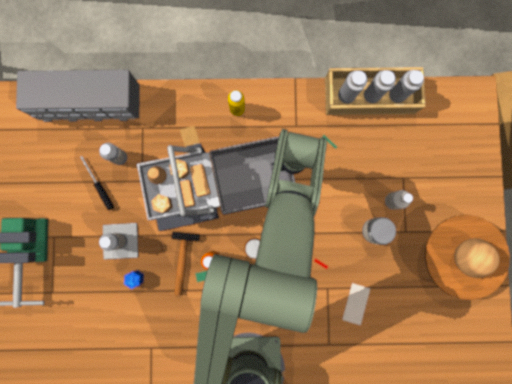

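```bash
python3 -c "
from h import *
c=wray(263,47,.095)[:2];w=wray(255.5,300,.095)[:2]; o=np.array([.591,.102]);a=np.radians(10.5);R=np.array([[np.cos(a),np.sin(a)],[-np.sin(a),np.cos(a)]])
print(c,R@(c-o),R@(w-o)); 
d=wray(0,48,.095)[:2];print(d,R@(d-o))
dd=c-d; print(np.degrees(np.arctan2(dd[1],dd[0])))
"
python3 - <<'E'
import cv2
im=cv2.imread('pics/t7.png')
cv2.imwrite('pics/t7c.png',cv2.resize(im[125:245,120:300],None,fx=4.4,fy=4.4,interpolation=cv2.INTER_CUBIC))
E
```

```text
[ 0.73420494 -0.12512935] [ 0.09941592 -0.24942307] [-0.01410252 -0.24679679]
[ 0.71592527 -0.02963395] [ 0.098845   -0.15219555]
-79.16356424592408
```

View pics/t7c.png

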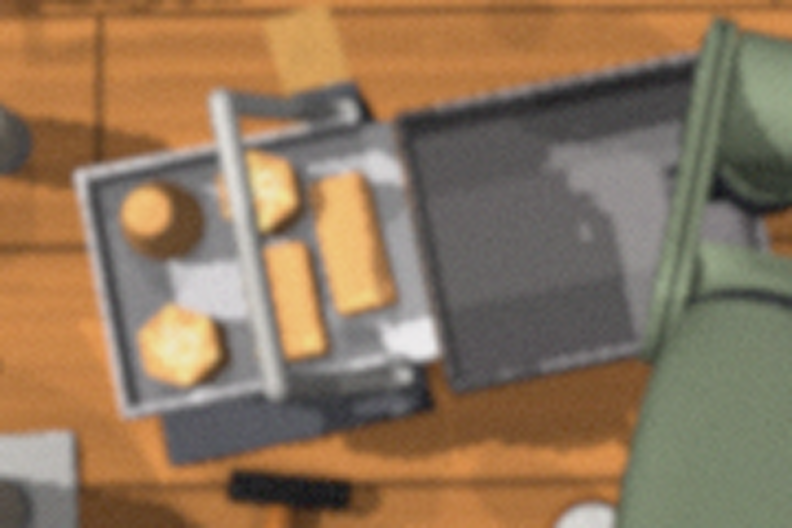

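```bash
python3 -m pendant '[255,0,-0.003,0,0, 255,0,-0.006,0,0, 255,0,-0.009,0,0, 255,0,-0.011,0,0, 255,0,-0.013,0,0]'; python3 -m pendant '[255,0,-0.001,0,0, 255,0,-0.0015,0,0]';python3 -m pendant '[255,0,-0.001,0,0, 255,0,-0.0015,0,0]'; python3 -m pendant '[255,0,-0.001,0,0, 255,0,-0.0015,0,0]'
```

```text
time: 11.43
tcp_pos: [0.6336, -0.1307, 0.2364]
orientation: [0.066, 0.705, 0.063, -0.703]
contact_force: [1.9, -5.6, 2.8]
gripper_width: 0.0052
time: 11.6
tcp_pos: [0.6333, -0.1292, 0.2364]
orientation: [0.066, 0.705, 0.063, -0.703]
contact_force: [0.1, -6.4, 3.5]
gripper_width: 0.0053
time: 11.77
tcp_pos: [0.6331, -0.1278, 0.2364]
orientation: [0.066, 0.705, 0.063, -0.703]
contact_force: [1.5, -5.9, 2.8]
gripper_width: 0.0051
time: 11.93
tcp_pos: [0.6328, -0.1264, 0.2364]
orientation: [0.065, 0.705, 0.063, -0.703]
contact_force: [1.3, -6.9, 2.5]
gripper_width: 0.0053
```

```bash
python3 -m pendant '[255,0,-0.001,0,0, 255,0,-0.0015,0,0]'; python3 -m pendant '[255,0,-0.001,0,0, 255,0,-0.0015,0,0]';python3 -m pendant '[255,0,-0.001,0,0, 255,0,-0.0015,0,0]'
```

```text
time: 12.1
tcp_pos: [0.6326, -0.125, 0.2364]
orientation: [0.066, 0.705, 0.063, -0.703]
contact_force: [1.4, -9.3, 3.3]
gripper_width: 0.0051
time: 12.27
tcp_pos: [0.633, -0.1242, 0.2364]
orientation: [0.067, 0.706, 0.063, -0.702]
contact_force: [4.6, -11.5, 0.5]
gripper_width: 0.0054
time: 12.43
tcp_pos: [0.6334, -0.1234, 0.2366]
orientation: [0.068, 0.707, 0.062, -0.702]
contact_force: [6.8, -13.7, -0.6]
gripper_width: 0.005
```

```bash
python3 -m pendant '[255,0,-0.001,0,0, 255,0,-0.0015,0,0]';python3 -m pendant '[255,0,-0.001,0,0, 255,0,-0.0015,0,0]'; python3 -m pendant '[255,0,-0.001,0,0, 255,0,-0.0015,0,0]'; python3 -c "
from h import *
snap('wrist','w8');snap('top','t8');snap('side','s8');plan(.6333,-.1261,.236,-79.5)
im=cv2.imread('pics/t8.png')
cv2.imwrite('pics/t8c.png',cv2.resize(im[125:245,120:300],None,fx=4.4,fy=4.4,interpolation=cv2.INTER_CUBIC))
im=cv2.imread('pics/s8.png')
cv2.imwrite('pics/s8c.png',cv2.resize(im[160:310,170:320],None,fx=4,fy=4,interpolation=cv2.INTER_CUBIC))
"
```

```text
time: 12.6
tcp_pos: [0.6336, -0.1226, 0.237]
orientation: [0.069, 0.707, 0.062, -0.701]
contact_force: [9.3, -16.1, 0.4]
gripper_width: 0.005
time: 12.77
tcp_pos: [0.6337, -0.1221, 0.2373]
orientation: [0.07, 0.708, 0.061, -0.7]
contact_force: [9.6, -19.9, 0.2]
gripper_width: 0.0052
time: 12.93
tcp_pos: [0.6336, -0.1216, 0.2376]
orientation: [0.071, 0.708, 0.06, -0.7]
contact_force: [9.6, -24.7, 0.6]
gripper_width: 0.0052
d [0.0017 0.0043 0.0011] jaw -79.39  turn 0.0006 t=13.08 tcp [ 0.6336 -0.1217  0.2376] w 0.0054 F [  8.4 -23.6   0.7]
```

View pics/t8c.png

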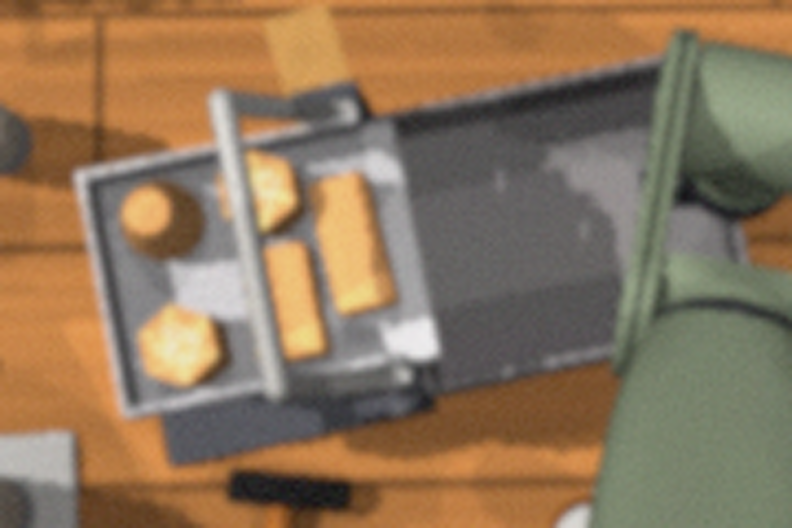

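View pics/w8.png

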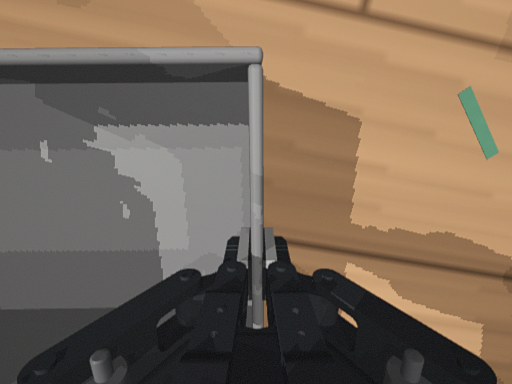

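View pics/s8c.png

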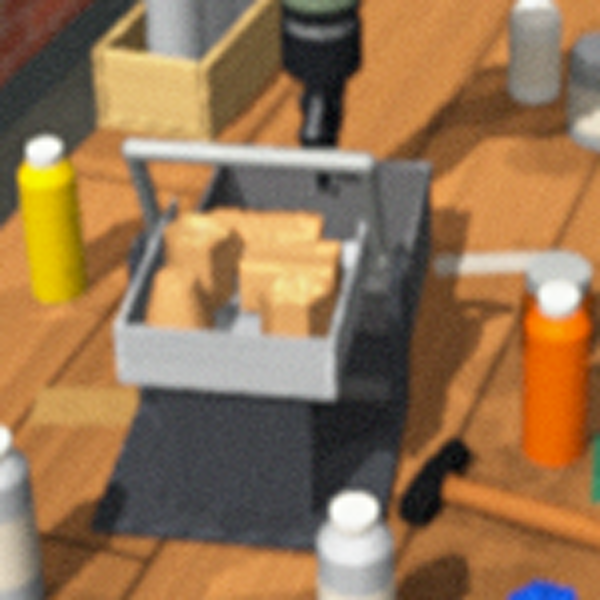

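```bash
python3 -m pendant '[0,0,0.003,0,0, 0,0,0.003,0,0, 0,0,0.003,0,0, 0,0,0.003,0,0, 0,0,0.003,0,0]'; python3 -m pendant '[0,0,-0.025,0,0, 0,0,-0.028,0,0, 0,0,-0.032,0,0, 0,0,-0.035,0,0, 0,0,-0.037,0,0]'; python3 -m pendant '[0,0,-0.002,0,0, 0,0,-0.003,0,0]';python3 -m pendant '[0,0,-0.002,0,0, 0,0,-0.003,0,0]'
```

```text
time: 13.5
tcp_pos: [0.6312, -0.1178, 0.2354]
orientation: [-0.065, -0.704, -0.065, 0.705]
contact_force: [-0.1, -0.7, -0.7]
gripper_width: 0.0652
time: 13.92
tcp_pos: [0.6251, -0.0842, 0.2359]
orientation: [0.069, 0.704, 0.063, -0.704]
contact_force: [-0.3, -17.1, -1.8]
gripper_width: 0.0853
time: 14.08
tcp_pos: [0.6249, -0.0835, 0.2362]
orientation: [0.07, 0.705, 0.062, -0.703]
contact_force: [0.6, -22.2, -1.1]
gripper_width: 0.0852
time: 14.25
tcp_pos: [0.6246, -0.0827, 0.2367]
orientation: [0.072, 0.705, 0.06, -0.703]
contact_force: [1.8, -31.6, -0.2]
gripper_width: 0.0854
```

```bash
python3 -m pendant '[0,0,0.02,0,0, 0,0,0.03,0,0, 0,-0.04,0.03,0,0, 0,-0.08,0.03,0,0, 0,-0.12,0.03,0,0, 0,-0.16,0.03,0,0, 0,-0.19,0.03,0,0, 0,-0.20,0.03,0,0, 0,-0.20,0.03,0,0]'; python3 -c "
from h import *
snap('wrist','w9');snap('top','t9');plan(.6333,-.1261,.236,-79.5)
"
```

```text
time: 15.0
tcp_pos: [0.6293, -0.1053, 0.4394]
orientation: [0.065, 0.706, 0.064, -0.702]
contact_force: [-0.0, 0.0, 0.1]
gripper_width: 0.0854
d [ 0.1984  0.0215 -0.0009] jaw -79.47  turn 0.0002 t=15.10 tcp [ 0.6289 -0.1053  0.4345] w 0.0855 F [-1.1 -0.8 -0.8]
```

View pics/w9.png

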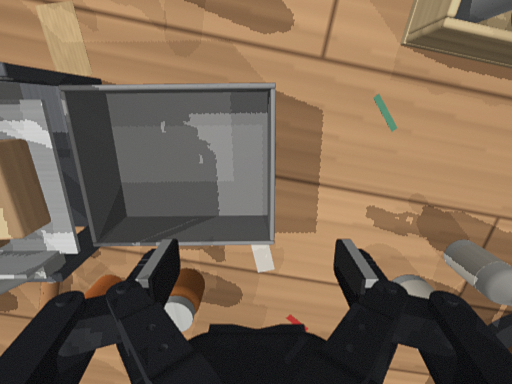

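```bash
python3 -c "
from h import *
o=np.array([.591,.102]);a=np.radians(10.5);R=np.array([[np.cos(a),np.sin(a)],[-np.sin(a),np.cos(a)]])
for p in [(275,84),(273.5,243),(94,245),(61,88)]: print(wray(*p,.095)[:2],R@(wray(*p,.095)[:2]-o))
print('spout',[R@(wray(*p,.145)[:2]-o) for p in [(44,97),(78,251)]])
im=cv2.imread('pics/w9.png');cv2.imwrite('pics/w9c.png',cv2.resize(im[50:300,0:300],None,fx=2.6,fy=2.4,interpolation=cv2.INTER_CUBIC))
"
```

```text
[ 0.72766563 -0.10751945] [ 0.09619526 -0.23091636]
[ 0.53896419 -0.14488531] [-0.09615574 -0.23326842]
[0.4932394  0.08415062] [-0.09937638  0.00026496]
[0.68150412 0.11856401] [ 0.09200717 -0.00020642]
spout [array([ 0.08215671, -0.0172052 ]), array([-0.07792997, -0.01507978])]
```

View pics/w9c.png

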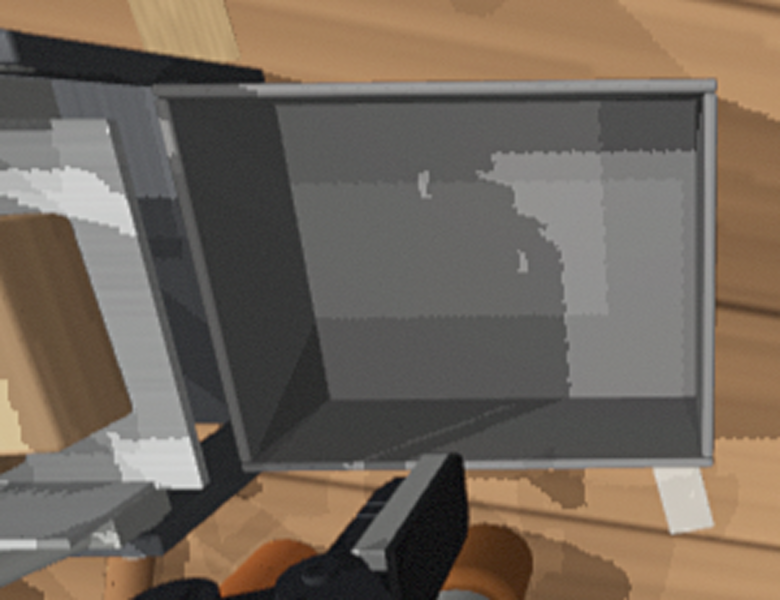

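```bash
python3 -c "
from h import *
plan(.59,.14,.53,-79.5)
"
```

```text
d [-0.0953 -0.2483 -0.0064] jaw -79.47  turn 0.0002 t=15.10 tcp [ 0.6289 -0.1053  0.4345] w 0.0855 F [-1.1 -0.8 -0.8]
```

```bash
python3 -m pendant '[0,-0.04,0,0,0, 0,-0.08,0,0,0, 0,-0.095,-0.03,0,0, 0,-0.095,-0.07,-0.006,0, 0,-0.095,-0.11,-0.006,0, 0,-0.095,-0.15,-0.006,0, 0,-0.095,-0.19,-0.006,0, 0,-0.095,-0.23,-0.006,0, 0,-0.095,-0.248,-0.006,0, 0,-0.095,-0.248,-0.006,0]'; python3 -c "
from h import *
snap('wrist','w10');plan(.578,.18,.43,-79.5)
"
```

```text
time: 15.93
tcp_pos: [0.5892, 0.1434, 0.5276]
orientation: [-0.066, -0.702, -0.067, 0.706]
contact_force: [0.2, -0.7, -0.7]
gripper_width: 0.0856
d [ 0.0978 -0.0401  0.0038] jaw -79.28  turn 0.0012 t=15.98 tcp [0.5897 0.1414 0.5278] w 0.0847 F [-0.1 -0.5 -0.4]
```

View pics/w10.png

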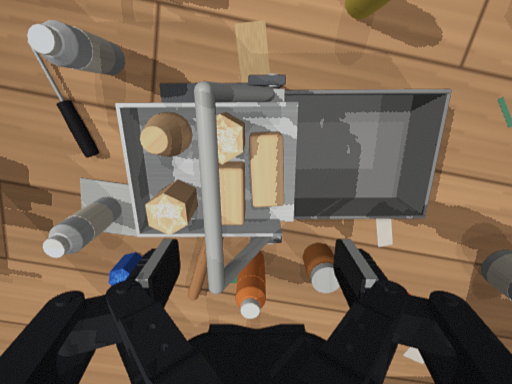

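```bash
python3 -c "
from h import *
a=wray(204,86,.275)[:2];b=wray(216,291,.275)[:2];d=a-b
print(a,b,np.linalg.norm(d),np.degrees(np.arctan2(d[1],d[0])));m=(a+b)/2;print(m)
a=np.radians(10.5);yh=np.array([-np.sin(a),np.cos(a)])
print('origin',m-.08*yh)
P=[wray(*p,.19)[:2] for p in [(118,103),(139,236),(296,103),(295,233)]]
print(P)
plan(*m,.43,-79.5)
"
```

```text
[0.67018777 0.19709012] [0.48267623 0.16136535] 0.190884358322802 10.786740258711662
[0.576432   0.17922774]
origin [0.59101084 0.10056735]
[array([0.63653586, 0.30289263]), array([0.47741159, 0.27225703]), array([0.67263779, 0.11248083]), array([0.5187159, 0.0771187])]
d [ 0.0978 -0.0396  0.0055] jaw -79.28  turn 0.0012 t=15.98 tcp [0.5897 0.1414 0.5278] w 0.0847 F [-0.1 -0.5 -0.4]
```

```bash
python3 -m pendant '[60,0,-0.038,0.0055,0, 60,0.02,-0.0396,0.0055,0, 60,0.05,-0.0396,0.0055,0, 60,0.075,-0.0396,0.0055,0, 60,0.09,-0.0396,0.0055,0, 60,0.098,-0.0396,0.0055,0, 60,0.098,-0.0396,0.0055,0]' 20; python3 -c "
from h import *
snap('wrist','w11');plan(.5764,.179,.43,-79.4)
"
```

```text
time: 16.57
tcp_pos: [0.5773, 0.1761, 0.4295]
orientation: [-0.065, -0.702, -0.064, 0.706]
contact_force: [0.0, -0.1, 0.6]
gripper_width: 0.0655
d [ 0.0014 -0.0027  0.0006] jaw -79.55  turn -0.0008 t=16.62 tcp [0.5775 0.1764 0.4314] w 0.0653 F [ 0.2 -0.6  0.9]
```

View pics/w11.png

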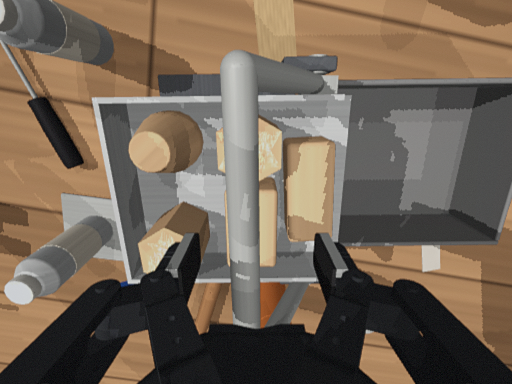

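```bash
python3 -m pendant '[150,0,-0.004,0,0, 170,0,-0.004,0,0, 190,0,-0.004,0,0, 210,0,-0.004,0,0, 230,0,-0.004,0,0, 230,0,-0.004,0,0]' 20; python3 -c "
from h import *
plan(.5764,.179,.43,-79.4)
"
```

```text
time: 17.12
tcp_pos: [0.5763, 0.182, 0.4338]
orientation: [0.064, 0.705, 0.066, -0.703]
contact_force: [-0.5, 4.0, 3.2]
gripper_width: 0.0149
d [0.0038 0.003  0.0005] jaw -79.45  turn -0.0003 t=17.12 tcp [0.5763 0.182  0.4338] w 0.0149 F [-0.5  4.   3.2]
```

```bash
python3 -m pendant '[230,-0.0007,0.0015,0,0, 230,-0.0017,0.004,0,0, 230,-0.0033,0.008,0,0, 230,-0.0053,0.0133,0,0, 230,-0.0066,0.0174,0,0, 230,-0.0078,0.0215,0,0, 230,-0.0093,0.027,0,0, 230,-0.0102,0.0312,0,0, 230,-0.0110,0.0355,0,0, 230,-0.0119,0.0411,0,0]' 20; python3 -c "
from h import *
snap('side','s12');snap('wrist','w12');plan(.5764,.179,.43,-79.4)
im=cv2.imread('pics/s12.png')
cv2.imwrite('pics/s12c.png',cv2.resize(im[150:310,160:320],None,fx=3.7,fy=3.7,interpolation=cv2.INTER_CUBIC))
"
```

```text
time: 17.95
tcp_pos: [0.5837, 0.1426, 0.447]
orientation: [0.063, 0.705, 0.067, -0.703]
contact_force: [-1.0, 8.6, 8.4]
gripper_width: 0.0147
d [ 0.0172 -0.038   0.0006] jaw -79.48  turn -0.0004 t=18.05 tcp [0.5839 0.1417 0.447 ] w 0.0149 F [-1.   6.7  6.9]
```

View pics/s12c.png

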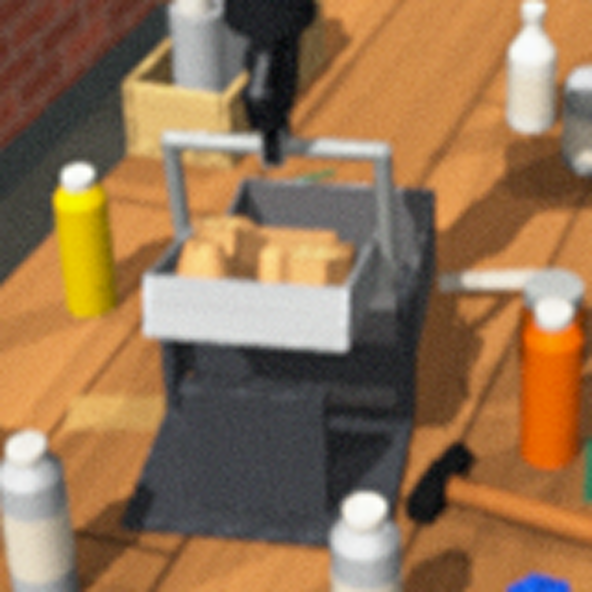

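View pics/w12.png

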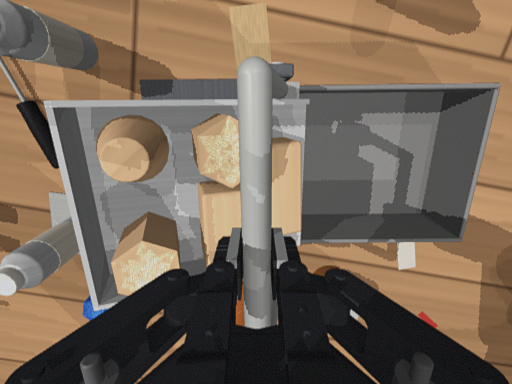

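```bash
python3 -m pendant '[230,-0.0003,0.0029,0,0, 230,-0.0006,0.0057,0,0, 230,-0.0009,0.0086,0,0, 230,-0.0011,0.0114,0,0, 230,-0.0012,0.0143,0,0, 230,-0.0012,0.0172,0,0, 230,-0.0012,0.02,0,0, 230,-0.0012,0.0229,0,0, 230,-0.0011,0.0257,0,0, 230,-0.0010,0.0286,0,0]' 20; python3 -c "
from h import *
snap('wrist','w13');plan(.5764,.179,.43,-79.4)
"
```

```text
time: 18.88
tcp_pos: [0.5892, 0.1138, 0.4477]
orientation: [0.064, 0.706, 0.066, -0.703]
contact_force: [0.7, 5.9, 5.7]
gripper_width: 0.0149
d [ 0.0177 -0.0669  0.0008] jaw -79.46  turn -0.0004 t=18.93 tcp [0.5894 0.1133 0.4475] w 0.0148 F [0.1 4.9 6.5]
```

View pics/w13.png

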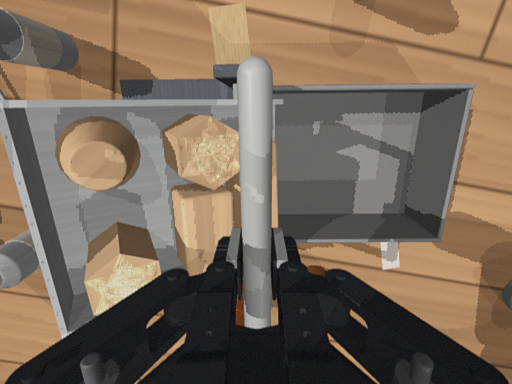

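```bash
python3 -m pendant '[230,0.0002,0.0029,0,0, 230,0.0005,0.0057,0,0, 230,0.0009,0.0086,0,0, 230,0.0013,0.0114,0,0, 230,0.0017,0.0142,0,0, 230,0.0022,0.017,0,0, 230,0.0028,0.0198,0,0, 230,0.0034,0.0226,0,0, 230,0.0041,0.0254,0,0, 230,0.0048,0.0282,0,0]' 20; python3 -c "
from h import *
snap('wrist','w14');plan(.5764,.179,.43,-79.4)
"
```

```text
time: 19.77
tcp_pos: [0.5948, 0.0854, 0.442]
orientation: [0.065, 0.706, 0.065, -0.703]
contact_force: [1.8, 3.4, 4.2]
gripper_width: 0.0152
d [ 0.0116 -0.0959  0.001 ] jaw -79.48  turn -0.0004 t=19.82 tcp [0.5949 0.0849 0.4417] w 0.0151 F [3.9 2.5 4.4]
```

View pics/w14.png

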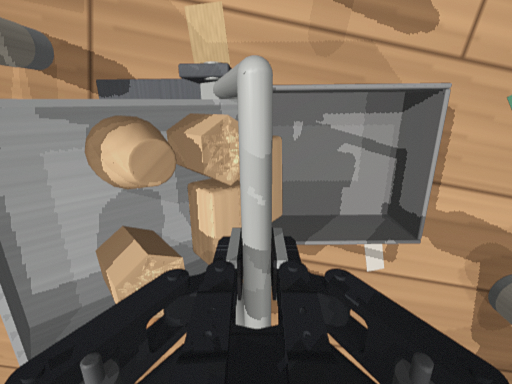

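```bash
python3 -m pendant '[230,0.0005,0.0017,0,0, 230,0.001,0.0034,0,0, 230,0.0015,0.0051,0,0, 230,0.0021,0.0068,0,0, 230,0.0027,0.0085,0,0, 230,0.0033,0.0102,0,0, 230,0.0039,0.0119,0,0, 230,0.0045,0.0136,0,0, 230,0.0045,0.0136,0,0, 230,0.0045,0.0136,0,0]' 20; python3 -c "
from h import *
snap('wrist','w15');snap('side','s15');plan(.5764,.179,.43,-79.4)
"
```

```text
time: 20.65
tcp_pos: [0.5974, 0.0716, 0.4368]
orientation: [0.065, 0.705, 0.065, -0.703]
contact_force: [4.1, 2.8, 2.9]
gripper_width: 0.0151
d [ 0.0067 -0.1094  0.0011] jaw -79.48  turn -0.0005 t=20.75 tcp [0.5974 0.0717 0.4368] w 0.0149 F [4.1 3.9 1.7]
```

View pics/w15.png

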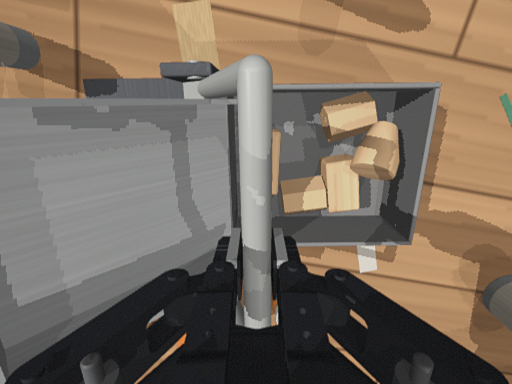

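View pics/s15.png

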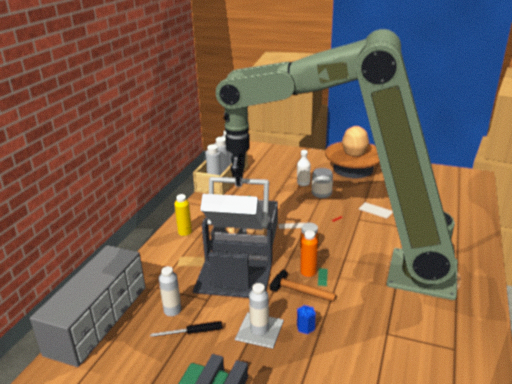

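```bash
python3 -c "
import cv2
im=cv2.imread('pics/w15.png')
cv2.imwrite('pics/w15c.png',cv2.resize(im[70:250,200:450],None,fx=3,fy=3,interpolation=cv2.INTER_CUBIC))"
```

```text
(no output)
```

View pics/w15c.png

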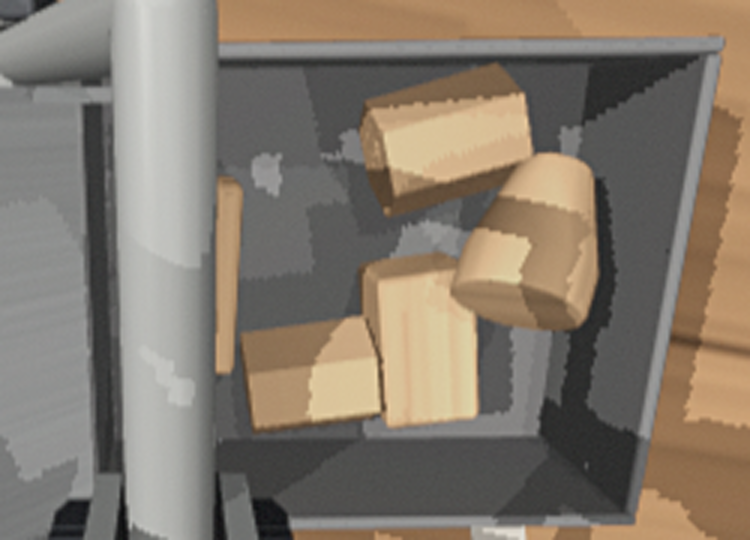

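```bash
python3 -m pendant '[230,0.0013,0.0033,0,0, 230,0.0027,0.0066,0,0, 230,0.0042,0.0098,0,0, 230,0.0058,0.013,0,0, 230,0.0058,0.013,0,0, 230,0.0058,0.013,0,0]' 20; python3 -c "
from h import *
snap('wrist','w16');im=snap('top','t16');plan(.5764,.179,.43,-79.4)
im=cv2.imread('pics/w16.png')
cv2.imwrite('pics/w16c.png',cv2.resize(im[60:260,100:450],None,fx=2.2,fy=2.5,interpolation=cv2.INTER_CUBIC))
im=cv2.imread('pics/t16.png')
cv2.imwrite('pics/t16c.png',cv2.resize(im[125:275,90:300],None,fx=3.8,fy=3.8,interpolation=cv2.INTER_CUBIC))
"
```

```text
time: 21.25
tcp_pos: [0.5998, 0.0587, 0.4308]
orientation: [0.065, 0.705, 0.065, -0.703]
contact_force: [4.6, 2.1, 1.4]
gripper_width: 0.0152
d [ 0.0007 -0.1225  0.0011] jaw -79.49  turn -0.0005 t=21.35 tcp [0.5998 0.0588 0.4308] w 0.0155 F [4.6 2.7 1.9]
```

View pics/w16c.png

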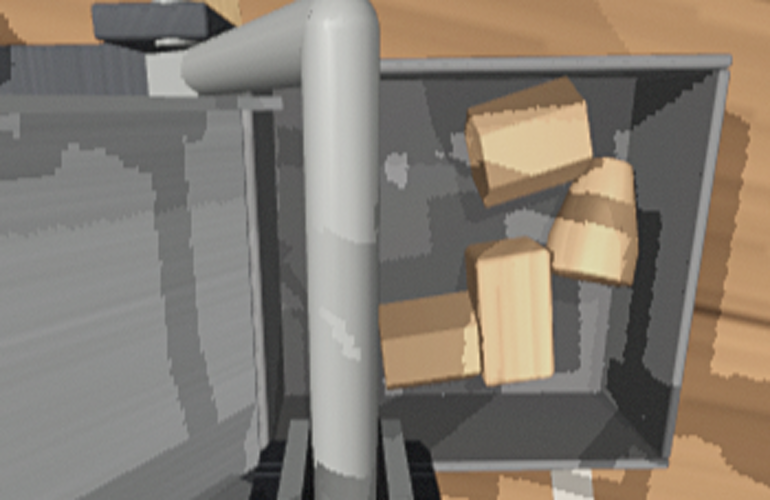

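View pics/t16c.png

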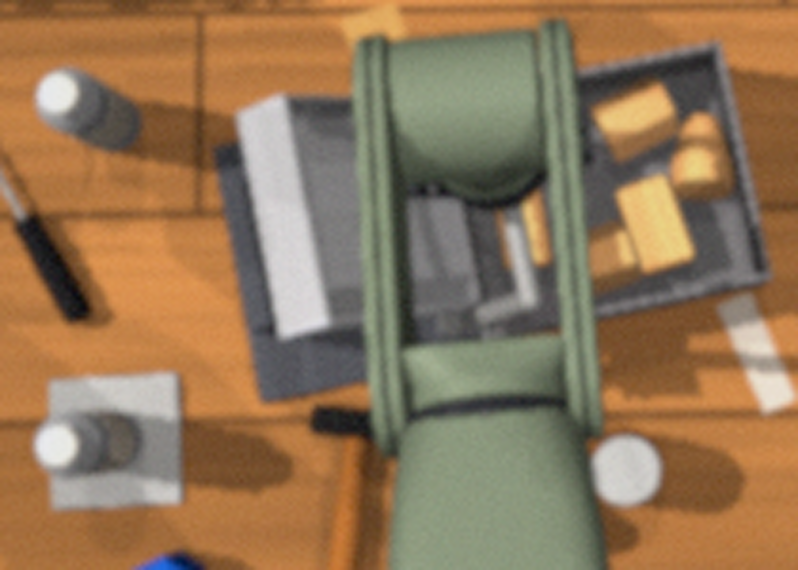

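```bash
python3 -c "
import cv2,numpy as np
a=cv2.imread('pics/t9.png')[125:275,90:300];b=cv2.imread('pics/t16.png')[125:275,90:300]
cv2.imwrite('pics/cmp.png',cv2.resize(np.vstack([a,b]),None,fx=2,fy=2,interpolation=cv2.INTER_CUBIC))
c=cv2.imread('pics/t16.png')[165:220,190:300]
cv2.imwrite('pics/t16d.png',cv2.resize(c,None,fx=7,fy=7,interpolation=cv2.INTER_CUBIC))
from h import *
o=np.array([.591,.1005]);A=np.radians(10.5);R=np.array([[np.cos(A),np.sin(A)],[-np.sin(A),np.cos(A)]])
# wrist view tote corners now
for p in [(100+730/2.2,60+57/2.5),(100+667/2.2,60+467/2.5)]: print(R@(wray(*p,.095)[:2]-o))
"
```

```text
[ 0.10038883 -0.22975048]
[-0.0962763  -0.23257594]
```

View pics/cmp.png

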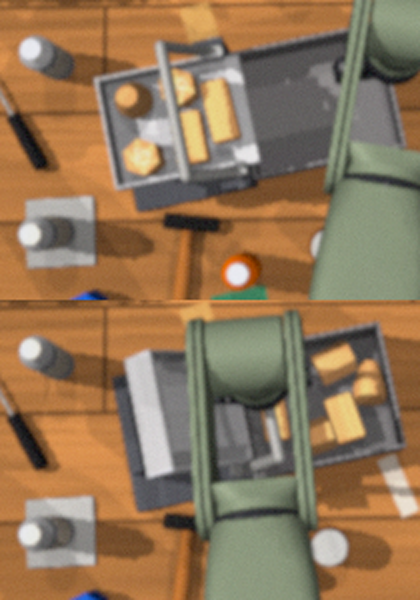

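View pics/t16d.png

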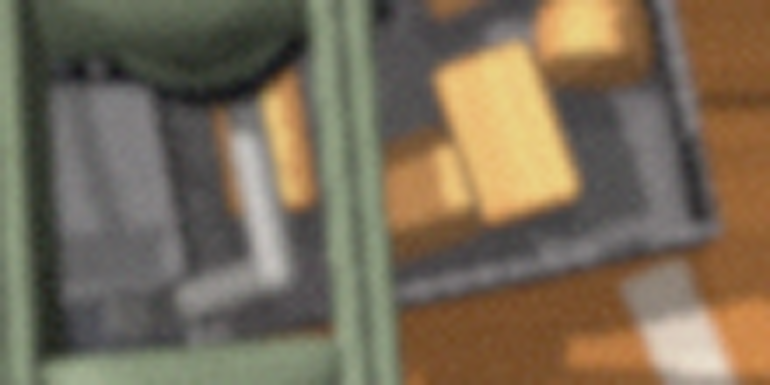

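```bash
python3 -m pendant '[230,-0.002,-0.0043,0,0, 230,-0.004,-0.0087,0,0, 230,-0.0058,-0.013,0,0, 230,-0.0074,-0.0175,0,0, 230,-0.0089,-0.022,0,0, 230,-0.0103,-0.0266,0,0, 230,-0.0114,-0.0312,0,0, 230,-0.0125,-0.0359,0,0, 230,-0.0134,-0.0406,0,0]' 20
python3 -m pendant '[230,-0.0006,-0.0047,0,0, 230,-0.0012,-0.0095,0,0, 230,-0.0017,-0.0142,0,0, 230,-0.0018,-0.019,0,0, 230,-0.0019,-0.0238,0,0, 230,-0.0019,-0.0285,0,0, 230,-0.0016,-0.0333,0,0, 230,-0.0012,-0.038,0,0, 230,-0.0007,-0.0428,0,0]' 20; python3 -c "
from h import *
snap('side','s17');plan(.5763,.182,.4338,-79.4)
"
```

```text
time: 22.1
tcp_pos: [0.5919, 0.0991, 0.4439]
orientation: [0.065, 0.704, 0.065, -0.704]
contact_force: [4.1, -0.7, 5.5]
gripper_width: 0.0154
time: 22.85
tcp_pos: [0.5835, 0.1413, 0.4444]
orientation: [-0.065, -0.704, -0.065, 0.705]
contact_force: [2.7, 0.7, 1.3]
gripper_width: 0.0149
d [ 0.0105 -0.0405 -0.0004] jaw -79.44  turn -0.0002 t=22.90 tcp [0.5834 0.1421 0.4443] w 0.0152 F [ 1.9  2.2 -0.1]
```

View pics/s17.png

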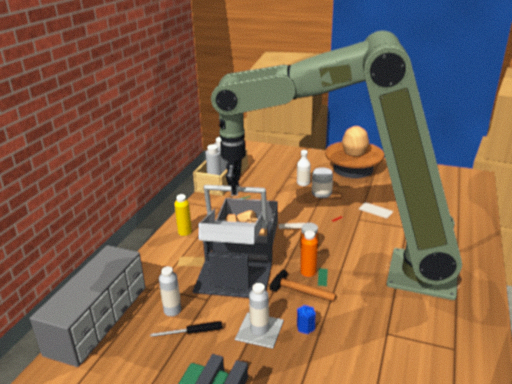

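```bash
python3 -m pendant '[230,0.0006,-0.0035,0,0, 230,0.0012,-0.007,0,0, 230,0.0021,-0.0115,0,0, 230,0.003,-0.0155,0,0, 230,0.0041,-0.0196,0,0, 230,0.0053,-0.0237,0,0, 230,0.0066,-0.0278,0,0, 230,0.0076,-0.0304,0,0, 230,0.0086,-0.033,0,0]' 20
python3 -m pendant '[230,0.0005,-0.0013,0,0, 230,0.001,-0.0026,0,0, 230,0.0016,-0.004,0,0, 230,0.0021,-0.0053,0,0, 230,0.0027,-0.0066,0,0, 230,0.0033,-0.0081,0,0, 230,0.0033,-0.0081,0,0]' 20; python3 -c "
from h import *
plan(.5763,.182,.4338,-79.4)
"
```

```text
time: 23.65
tcp_pos: [0.5774, 0.1737, 0.4357]
orientation: [-0.065, -0.703, -0.065, 0.705]
contact_force: [-2.7, -0.7, -1.2]
gripper_width: 0.0155
time: 24.23
tcp_pos: [0.576, 0.1815, 0.4324]
orientation: [-0.065, -0.703, -0.065, 0.705]
contact_force: [-6.0, 0.1, -1.4]
gripper_width: 0.015
d [-0.0014 -0.0004 -0.0004] jaw -79.48  turn -0.0004 t=24.23 tcp [0.576  0.1815 0.4324] w 0.0150 F [-6.   0.1 -1.4]
```

```bash
python3 -m pendant '[230,0.0005,-0.001,0,0, 230,0.001,-0.002,0,0, 230,0.001,-0.002,0,0]' 20; python3 -m pendant '[230,0.0005,-0.001,0,0, 230,0.001,-0.002,0,0, 230,0.001,-0.002,0,0]' 20; python3 -c "
from h import *
snap('side','s18')
im=cv2.imread('pics/s18.png')
cv2.imwrite('pics/s18c.png',cv2.resize(im[150:310,160:320],None,fx=3.7,fy=3.7,interpolation=cv2.INTER_CUBIC))"
```

```text
time: 24.48
tcp_pos: [0.5757, 0.1826, 0.4322]
orientation: [-0.066, -0.704, -0.064, 0.705]
contact_force: [-5.1, -2.6, 1.7]
gripper_width: 0.015
time: 24.73
tcp_pos: [0.5754, 0.1832, 0.4322]
orientation: [0.067, 0.704, 0.063, -0.704]
contact_force: [-4.8, -8.5, 5.2]
gripper_width: 0.015
```

View pics/s18c.png

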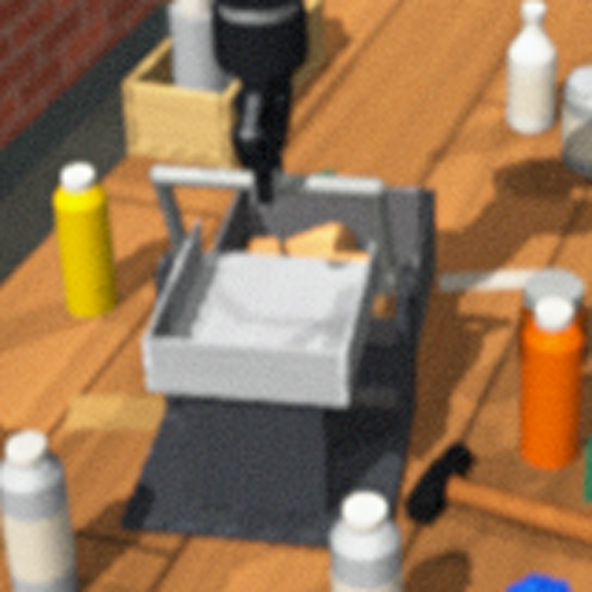

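```bash
python3 -m pendant '[200,0,0.002,0,0, 150,0,0.002,0,0, 100,0,0.002,0,0, 60,0,0.002,0,0, 60,0,0.002,0,0, 60,-0.01,0.002,0,0, 60,-0.04,0.002,0,0, 60,-0.075,0.002,0,0, 60,-0.11,0.002,0,0, 60,-0.11,0.002,0,0]' 20; python3 -c "
from h import *
plan(.45,-.25,.53)"
```

```text
time: 25.62
tcp_pos: [0.5757, 0.1834, 0.5497]
orientation: [0.064, 0.709, 0.066, -0.699]
contact_force: [-0.4, -0.6, 0.4]
gripper_width: 0.0656
d [0.0159 0.4031 0.2031] jaw -79.47  t=25.62 tcp [0.5757 0.1834 0.5497] w 0.0656 F [-0.4 -0.6  0.4]
```

```bash
python3 -m pendant '[60,0,0.40,0.20,0, 60,0,0.40,0.20,0, 60,0,0.40,0.20,0, 60,0,0.40,0.20,0, 60,0,0.40,0.20,0, 60,0,0.40,0.20,0, 60,0,0.40,0.20,0, 60,0,0.40,0.20,0, 60,0,0.40,0.20,0, 60,0,0.40,0.20,0]'; python3 -m pendant '[60,0,0.03,0.02,0, 60,0,0.03,0.02,0, 60,0,0.03,0.02,0, 60,0,0.03,0.02,0]'; python3 -c "
from h import *
snap('side','s19');snap('top','t19')
im=cv2.imread('pics/t19.png')
cv2.imwrite('pics/t19c.png',cv2.resize(im[125:275,80:300],None,fx=3.6,fy=3.6,interpolation=cv2.INTER_CUBIC))
im=cv2.imread('pics/s19.png')
cv2.imwrite('pics/s19c.png',cv2.resize(im[160:350,130:340],None,fx=3.1,fy=3.1,interpolation=cv2.INTER_CUBIC))"
```

```text
time: 26.45
tcp_pos: [0.4598, -0.2187, 0.5418]
orientation: [0.065, 0.705, 0.065, -0.703]
contact_force: [0.2, -0.3, -0.5]
gripper_width: 0.0653
time: 26.78
tcp_pos: [0.4467, -0.2501, 0.5413]
orientation: [0.065, 0.704, 0.065, -0.704]
contact_force: [-0.9, 0.2, 0.4]
gripper_width: 0.0653
```

View pics/t19c.png

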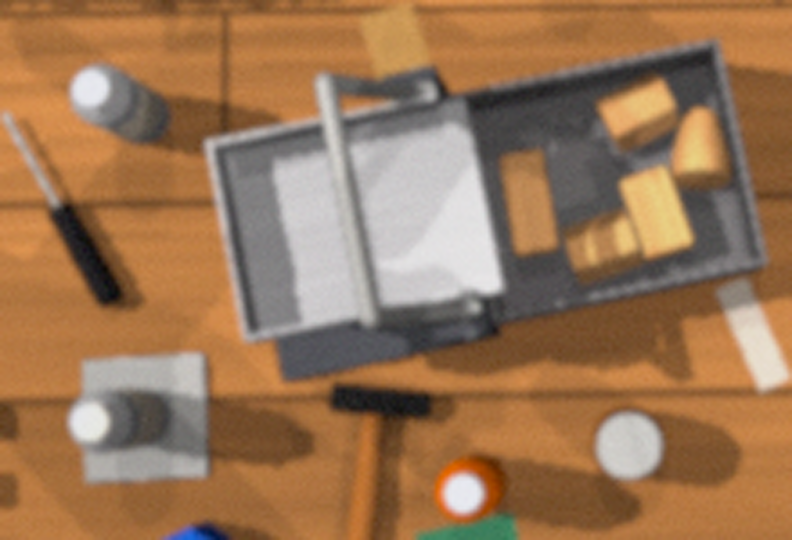

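View pics/s19c.png

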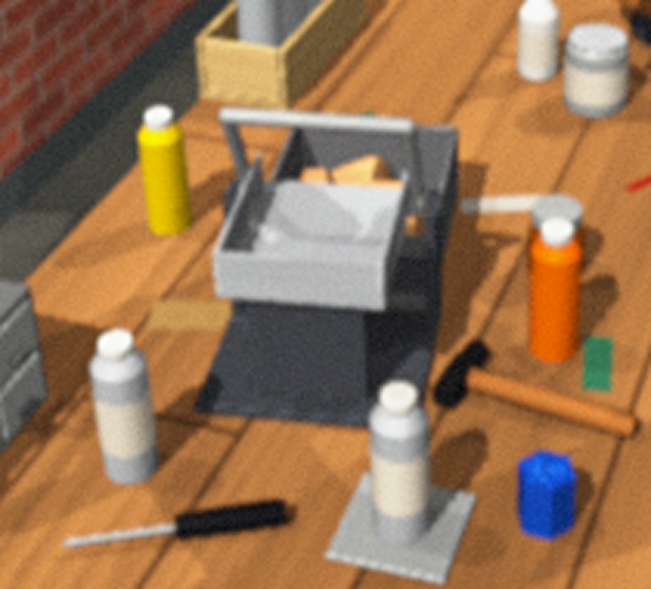

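View pics/t19.png

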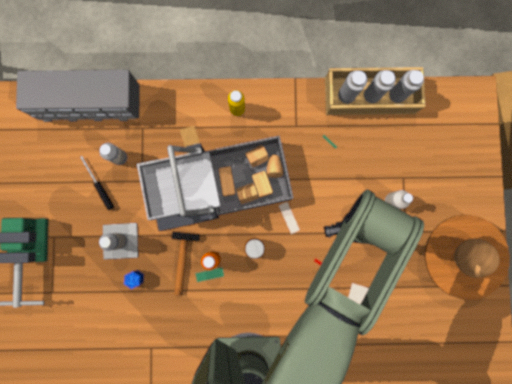

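```bash
python3 -c "
from h import *
o=np.array([.591,.1005]);A=np.radians(10.5);R=np.array([[np.cos(A),np.sin(A)],[-np.sin(A),np.cos(A)]])
for p,z in [((717,42),.095),((766,265),.095),((206,140),.19),((248,338),.19),((323,78),.275),((369,320),.275),((90,421),.158)]:
  w=ray('top',80+p[0]/3.6,125+p[1]/3.6,z)[:2]; print(w,R@(w-o))
"
```

```text
[ 0.72983429 -0.10715277] [ 0.09866778 -0.22947615]
[ 0.53627652 -0.14509366] [-0.09856302 -0.2315086 ]
[0.63651677 0.30908705] [0.08276656 0.19679947]
[0.47806578 0.27457074] [-0.07932125  0.19173654]
[0.66968174 0.20081687] [0.0956455  0.08429845]
[0.48768241 0.1664053 ] [-0.08957724  0.08362985]
[0.4141233  0.40825282] [-0.11783139  0.33483269]
```

```bash
python3 -c "
from workcell import job
print(job.close_job())"
```

```text
the job is handed in; nothing more can be done
None
```

I did the job in the order asked and handed it in at about 27 s of the 72 s allowed. No verdict was reported.

- **Spray can:** It stands upright on the drip plate, within about 3 mm of the plate's measured centre.
- **Tote:** It is against the stop bar, about on the tipper's centre line. After releasing it I pushed it home with about 30 N, its rear edge measures within about 1° of square, and it did not move while tipping. One wrist picture put it about 4 mm off to the side relative to the spout. The final top picture shows it centred.
- **Tipping:** I gripped the bar and raised the tray to about 0.9 rad. All five blanks slid out by about 0.8 rad.
- **Lowering:** I brought the tray down under grip until it met its stop, then let go. In the last top and side pictures it is level and empty, with the bar and rim back at their starting positions to within measuring error.
- **Bystanders:** They look unmoved in the last top picture, judged by eye. The arm is parked clear of everything, and no force I read came near its limit.

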